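# Tighten the collet nut with the lugged ring wrench

## Task

A cutter has just been put in the collet chuck that stands upright in the tightening fixture, and its nut is only finger-tight. Lift the large eight-lug ring wrench up off its peg on the sloping stand, lower it over the nut so that all eight lugs drop fully home in the nut's slots (feel for them, do not force it), then swing the handle clockwise, seen from above, until the nut comes up tight. Let go and leave the wrench sitting flat on the nut; the other two wrenches stay hanging on their pegs.

Things in the scene. Friction and masses are not known exactly. Their poses are not given: they have to be found in the camera images.
- wrench: Large ring wrench, loose, 180 mm long, 0.24 kg: steel ring head, light-alloy handle. Origin: centre of the head, in the plane of the lugs' underside (the side that goes on the nut). x along the handle away from the head, z square to the ring, away from that underside. It hangs by its eye on one of three pegs, sloping 40 degrees from level: x up the slope, z up and towards the robot.
- wrench_lug (a point): Inner end of one of the wrench's eight lugs (wrench x 19.5, y 0, z 0 mm), axes as the wrench's. Ring: outer diameter 66, inner 53, z 0 to 14. Lugs stand inwards from it to a diameter of 39, each 7 wide, z 0 to 14, lower edges broken by 0.8, at 0, 45, 90.. degrees from wrench x: one lies on the handle's line.
- wrench_grip (a point): Mid-handle point 68 mm from the head's centre (wrench x 68, y 0, z 8 mm), axes as the wrench's: a good place to grip across the handle, a straight flat bar 14 wide (y -7 to 7) and 10 thick (z 3 to 13) that runs from the head to the eye. The centre of mass lies about 17 mm from the head's centre towards the handle.
- wrench_eye (a point): Centre of the eye at the handle's end (wrench x 135, y 0, z 8 mm), axes as the wrench's. Eye: 25 outer, 14 inner diameter, 10 thick. The peg through it is 8 thick, parallel to wrench z, and stands 13 mm out of it; drawn 30 mm along its own z the wrench is free of the peg.
- small_wrench: Not for this job: small ring wrench with six lugs, head 45 mm outer diameter, 170 mm long, loose, hanging on another peg. Origin and axes as the large wrench's; the same handle and eye. It stays hanging.
- hook_spanner: Not for this job: hook spanner, an open half-round head of 68 mm outer diameter with one lug, loose, hanging on another peg. Origin and axes as the large wrench's; the same handle and eye. It stays hanging.
- stand: Sloping plywood stand, fixed, 350 mm wide (y), 175 deep, 170 high, its face sloping 40 degrees from level. Origin on the table; the heads' origins hang 62 mm above it. x points from the low front to the high back. Three steel pegs, 95 mm apart along y, square to the slope. Under the handles, from 16 to 120 mm along wrench x, it is open for fingertips to at least 25 mm below the handle.
- fixture: Grey cast tightening fixture, fixed, base 110 x 110 mm, body 76 diameter to 50 mm height. A steel tool holder (63 diameter) is clamped upright in it, with the collet nut on top. Origin: centre of the base on the table. z up, on the nut's axis.
- nut_seat (a point): On the nut's axis at the height of its shoulder, 104 mm above the table, z up. Fully home, the wrench's origin is here, the lugs resting on the shoulder (63 diameter). Site fixed to the fixture: it does not show how the nut is turned. The slots' angle is random and not reported (the holder is clamped at any angle): see it, or feel for it.
- nut_crown (a point): On the nut's axis at the top of its slotted crown, 12 mm above the shoulder, fixed as nut_seat. Crown 50 diameter; eight equal radial slots 45 degrees apart, 9.5 wide, open above and outside, down to the shoulder, inwards to 36 diameter, top edges broken by 0.8. A lug has 1.25 play each side. Until lugs meet slots the centred wrench rides on the crown; turned to them under a few N it drops in.
- cutter_top (a point): Tip of the cutter in the collet, on the nut's axis, 40.5 mm above the shoulder; cutter 12 diameter, collet face 29 diameter up to 14.5 mm above the shoulder. The wrench's ring goes down over it. Fixed as nut_seat.
- nut (a joint): How far the nut is screwed down, rad; grows as it turns clockwise seen from above. It starts between 0.1 and 0.3; 0.8 is tight, a solid stop. About 0.45 N m of friction holds it and it stays where it is left.

How it is judged:
By the outcome, as a careful person would: the job done as asked, in the order asked, and still so for the second after the job is handed in, with the robot touching nothing.
It also fails if it takes over 64 s, if anything falls off the work surface, if the arm or the gripper's body presses on something with over 40 N, if the wrist force passes 120 N, or if a joint passes its speed limit or range.

## Robot

A 7-joint arm with a two-finger parallel gripper is mounted at the origin on the work surface. World frame = base frame: x ahead of the robot, y to its left, z up, the work surface at z = 0. Lengths are in m, angles in rad, forces in N, time in s.
With the tool pointing down it reaches from about 0.375 to 0.925 m from the base axis. Payload 3.1 kg.
Tool frame: the origin (TCP) lies between the finger pads; the fingertips stand 19 mm ahead of it and the grasp point (between the pads) is the TCP; z points along the fingers, y is the line along which they close (so a half turn about z gives the same grasp; the last joint's range is limited). The gripper opens to 85 mm and grips with 20 to 120 N. Pads are 22 mm wide; open, the fingers measure 114 mm over their backs; the gripper's body (76 mm by 85 mm) begins 54 mm behind the grasp point. The pads swing forward as they close: fully open they stand 13 mm farther back than shut.
Start: joints at [-1.345, 0.383, 0.044, 1.598, -0.018, 1.161, -0.05], TCP at [0.207, 0.616, 0.25] pointing down, gripper open.
Joint ranges: [-2.61, 2.61], [-0.41, 2.15], [-1.48, 1.57], [0, 2.5], [-1.57, 4.71], [0.05, 1.97], [-2.85, 2.85]. Speed limits (rad/s): [2.79, 2.79, 3.14, 3.14, 3.14, 3.14, 3.14].

## Interface

Orientations are given as a unit quaternion [x, y, z, w].
In Python, from bench import move_ptp, movel, move_j, move_gripper, pause, inverse_kinematics, read_camera, camera_params, MotionError, sign_off, look_for, tip_of, read_time_s, read_qpos, read_joint_vel, read_effort, read_eef_pos, read_tcp_rot, read_ft_force, read_ft_torque, read_finger_gap, read_grasp_force gives the robot as it stands. Calls block until the motion is done:
- move_ptp(position, orientation): joint-space move of the TCP to a pose.
- movel(position, orientation=None, speed=0.15): straight line of the TCP; orientation=None keeps the orientation; speed is the mean speed in m/s.
- move_j(angles): joint-space move.
- move_gripper(opening, effort=None): finger opening in m; effort is the grip in N (None keeps the last); returns when the fingers have stopped.
- pause(seconds).
- inverse_kinematics(position, orientation): joint angles nearest the present ones, or None.
- read_camera(name): name is "scene" or "top" or "wrist"; returns the picture (384x512x3 uint8, red, green, blue); there is no depth.
- camera_params(name): a dict with "K" (3x3 intrinsics, pixels), "camera_from_world" (4x4, takes a point from world to camera coordinates). Camera axes: x right, y down, z forward; pixel columns grow to the right and rows downward; lengths in m; the calibration is good to about 2 mm. A picture is of the moment at which its call begins: read the wrist's pose just before it. camera_params takes no time and is no camera call; for the wrist camera it gives the pose at the moment of the call.
A pose or a line that the arm cannot do raises MotionError and nothing moves.
- sign_off(): hands the job in; it is judged then, once.
Trained networks look in the newest picture that a camera, given by its name, has taken for a name from the list of things; names that differ only in an ending like _2 or _b are one class to them, and where a whole thing is asked for, a point or a joint stands for the part that bears it (a point fixed in the world has none). Each returns a list of dicts, best first, with "confidence" (0 to 1); they miss things now and then, are a little off and sometimes report something else, mostly with a low value. They report only what shows in the picture. A call takes as long as a camera call.
- look_for(camera, name): "at" ([column, row] in pixels, amid what is visible of it).
- tip_of(camera, name): "at" ([column, row] in pixels: a listed point, or the origin of a listed thing).
Readings, each from a call of its own:
- read_time_s(): time.
- read_qpos(): joint angles.
- read_joint_vel(): joint speeds.
- read_effort(): joint torques, N m.
- read_eef_pos(): TCP position.
- read_tcp_rot(): TCP orientation.
- read_ft_force(): force on the tool from outside, world axes, zero at the start.
- read_ft_torque(): the same for the moment, N m.
- read_finger_gap(): finger opening in m.
- read_grasp_force(): force on a finger pad.
Only numpy, scipy, OpenCV 4.12 (cv2) and the standard library are available. Lean on these libraries where they do the work, as an engineer would, in place of code of your own. Each camera call takes 0.05 s, during which the arm holds its last target. There are 200 camera calls.

## Working session

There is one attempt and no reset: what is moved stays moved. The work goes in short steps, each a Python script; the robot and the scene stay as the last script left them, time stands still between calls to the robot, and variables do not carry over. Pictures are saved under pics/ and viewed, at most 10 in all, crops included, and the job is handed in when it is done.

```bash
mkdir -p pics; ls; cat > h.py <<'E'
import numpy as np, cv2
from bench import *
from scipy.spatial.transform import Rotation as R
def snap(c,fn=None):
    P=camera_params(c); im=read_camera(c)
    if fn: cv2.imwrite('pics/'+fn,cv2.cvtColor(im,cv2.COLOR_RGB2BGR))
    return np.array(P['K']),np.array(P['camera_from_world']),im
def tri(obs):
    # obs: list of (K,T,uv) -> point
    A=[]
    for K,T,uv in obs:
        M=K@T[:3]
        A+= [uv[0]*M[2]-M[0], uv[1]*M[2]-M[1]]
    return -np.linalg.lstsq(np.array(A)[:,:3],np.array(A)[:,3],rcond=None)[0]*1.0
def onplane(K,T,uv,z):
    d=T[:3,:3].T@np.linalg.inv(K)@np.array([uv[0],uv[1],1]); c=-T[:3,:3].T@T[:3,3]
    return c+d*(z-c[2])/d[2]
def proj(K,T,p):
    q=K@(T[:3,:3]@np.array(p)+T[:3,3]); return q[:2]/q[2]
E
python3 - <<'E'
from h import *
S={}
for c in ['scene','top','wrist']:
    S[c]=snap(c,c+'0.png'); K,T,_=S[c]
    print(c,'cam at',(-T[:3,:3].T@T[:3,3]).round(3),'f',K[0,0].round(0))
    for n in ['wrench','wrench_lug','wrench_grip','wrench_eye','small_wrench','hook_spanner','stand','fixture','nut_seat','nut_crown','cutter_top']:
        r=tip_of(c,n)
        print(n,[(np.round(x['at']).tolist(),round(x['confidence'],2)) for x in r[:2]])
a=cv2.imread('pics/scene0.png');b=cv2.imread('pics/top0.png')
cv2.imwrite('pics/both.png',np.hstack([a,b])[:, :]) 
cv2.imwrite('pics/both.png',cv2.resize(np.vstack([a,b]),(800,1200))[:600])
print(read_time_s(),read_ft_force())
E
```

```text
pics
scene cam at [1.308 0.5   0.856] f 412.0
wrench [([306.0, 201.0], 0.69)]
wrench_lug [([340.0, 210.0], 0.73), ([304.0, 199.0], 0.51)]
wrench_grip [([302.0, 199.0], 0.48), ([375.0, 218.0], 0.27)]
wrench_eye [([296.0, 193.0], 0.71)]
small_wrench [([340.0, 210.0], 0.54)]
hook_spanner [([377.0, 216.0], 0.45)]
stand [([335.0, 228.0], 0.67)]
fixture [([193.0, 167.0], 0.68)]
nut_seat [([191.0, 140.0], 0.75)]
nut_crown [([190.0, 137.0], 0.61)]
cutter_top [([190.0, 132.0], 0.89)]
top cam at [0.365 0.059 0.966] f 391.0
wrench [([193.0, 230.0], 0.58)]
wrench_lug [([189.0, 225.0], 0.82)]
wrench_grip [([185.0, 210.0], 0.92)]
wrench_eye [([176.0, 183.0], 0.6)]
small_wrench [([148.0, 244.0], 0.9)]
hook_spanner [([109.0, 253.0], 0.86)]
stand [([156.0, 244.0], 0.81)]
fixture [([362.0, 224.0], 0.7)]
nut_seat [([382.0, 214.0], 0.76)]
nut_crown [([382.0, 210.0], 0.83), ([159.0, 243.0], 0.36)]
cutter_top [([386.0, 207.0], 0.75)]
wrist cam at [0.131 0.642 0.373] f 336.0
wrench []
wrench_lug []
wrench_grip []
wrench_eye []
small_wrench []
hook_spanner []
stand []
fixture []
nut_seat []
nut_crown []
cutter_top []
1.8 [-0.40277519 -0.39446753  0.44727237]
```

View pics/top0.png

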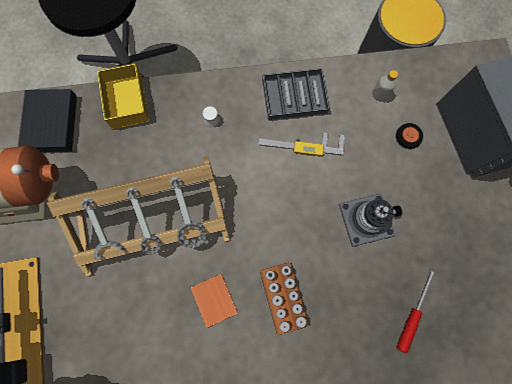

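```bash
python3 - <<'E'
from h import *
P={c:(np.array(camera_params(c)['K']),np.array(camera_params(c)['camera_from_world'])) for c in ['scene','top']}
D={'wrench':((306,201),(193,230)),'eye':((296,193),(176,183)),'grip':((302,199),(185,210)),'small':((340,210),(148,244)),'hook':((377,216),(109,253)),'stand':((335,228),(156,244)),'fix':((193,167),(362,224)),'seat':((191,140),(382,214)),'crown':((190,137),(382,210)),'cut':((190,132),(386,207))}
for n,(a,b) in D.items():
    p=tri([(*P['scene'],a),(*P['top'],b)]); print(n,p.round(3),[(proj(*P[c],p)-u).round(1) for c,u in zip(['scene','top'],(a,b))])
E
```

```text
wrench [0.502 0.167 0.058] [array([-0.2, -0. ]), array([-0.2,  0.1])]
eye [0.592 0.179 0.162] [array([1. , 0.1]), array([ 1.2, -0.7])]
grip [0.543 0.174 0.102] [array([0.5, 0. ]), array([ 0.5, -0.3])]
small [0.484 0.269 0.059] [array([ 1.5, -0.1]), array([ 1.7, -1. ])]
hook [0.471 0.361 0.07 ] [array([-0.8,  0.1]), array([-0.9,  0.5])]
stand [ 0.49   0.265 -0.01 ] [array([ 1.5, -0.1]), array([ 1.6, -0.9])]
fix [ 0.479 -0.255 -0.006] [array([2.2, 0.6]), array([ 2.7, -2.1])]
seat [ 0.478 -0.259  0.105] [array([-0.4, -0.1]), array([-0.6,  0.4])]
crown [ 0.485 -0.255  0.122] [array([-0.3, -0.1]), array([-0.4,  0.3])]
cut [ 0.486 -0.255  0.143] [array([-1.1, -0.4]), array([-1.5,  1.2])]
```

```bash
cat >> h.py <<'E'
def wrench_R(psi):
    c,s=np.cos(np.radians(40)),np.sin(np.radians(40)); u=np.array([np.cos(psi),np.sin(psi),0])
    x=c*u+np.array([0,0,s]); z=-s*u+np.array([0,0,c]); return np.stack([x,np.cross(z,x),z],1)
def tool(Rw,sg):  # tool gripping across the handle from +z; sg: tool x = sg*wrench x
    return R.from_matrix(np.stack([sg*Rw[:,0],-sg*Rw[:,1],-Rw[:,2]],1)).as_quat()
def flatR(phi):
    return R.from_euler('z',phi).as_matrix()
SEAT=np.array([0.482,-0.256,0.104])
E
python3 - <<'E'
from h import *
print(R.from_quat(read_tcp_rot()).as_matrix().round(2).tolist(), read_qpos())
W=np.array([.502,.167,.062]); Rw=wrench_R(.155)
g=W+Rw@[.068,0,.008]
for sg in (1,-1):
    print(sg,'pre',np.round(inverse_kinematics(g+.13*Rw[:,2],tool(Rw,sg)) if inverse_kinematics(g+.13*Rw[:,2],tool(Rw,sg)) is not None else [],2), 'grip',inverse_kinematics(g,tool(Rw,sg)) is not None)
    for d in range(-180,180,30):
        Rf=flatR(np.radians(d)); q=inverse_kinematics(SEAT+Rf@[.068,0,.008],tool(Rf,sg)); print(d,None if q is None else np.round(q,2))
E
```

```text
[[-0.95, 0.32, -0.0], [0.32, 0.95, 0.0], [0.0, 0.0, -1.0]] [-1.34484253  0.38289996  0.04386491  1.59790562 -0.01789097  1.16116879
 -0.04990847]
1 pre [ 0.38 -0.17 -0.89  2.43  0.62  0.2  -2.53] grip True
-180 [-0.16  0.32  0.71  2.12 -0.29  0.8   2.3 ]
-150 [ 1.05  0.37 -0.61  2.01  0.28  0.84  2.38]
-120 [-0.45  0.91  1.37  1.99 -1.    1.16 -2.31]
-90 [-0.42  0.98  1.37  1.91 -1.04  1.22 -1.81]
-60 [-0.43  1.02  1.37  1.86 -1.07  1.25 -1.33]
-30 [-0.39  0.81  1.15  1.83 -0.84  1.09 -1.02]
0 [-0.22  0.57  0.75  1.84 -0.47  0.92 -0.82]
30 [-0.28  0.53  0.76  1.89 -0.46  0.9  -0.35]
60 [-0.36  0.47  0.78  1.97 -0.44  0.87  0.14]
90 [-0.37  0.4   0.77  2.05 -0.38  0.83  0.63]
120 [-0.26  0.32  0.67  2.12 -0.27  0.79  1.1 ]
150 [-0.28  0.31  0.77  2.14 -0.31  0.79  1.73]
-1 pre [-0.99 -0.19  0.38  2.48  1.1   0.39  0.18] grip True
-180 [-0.34  0.39  0.94  2.13 -0.43  0.82 -0.71]
-150 [-0.26  0.45  0.93  2.07 -0.48  0.85 -0.1 ]
-120 [-0.36  0.67  1.15  1.99 -0.75  0.99  0.65]
-90 [-0.21  0.6   0.93  1.91 -0.59  0.94  1.01]
-60 [-0.14  0.58  0.79  1.85 -0.51  0.93  1.41]
-30 [-0.05  0.53  0.6   1.82 -0.37  0.91  1.77]
0 [-0.25  0.59  0.8   1.84 -0.51  0.93  2.35]
30 [ 0.81  0.5  -0.61  1.84  0.35  0.91  2.14]
60 [ 1.12  0.61 -1.03  1.91  0.63  0.99  2.42]
90 [-0.73  0.84  1.37  2.07 -0.96  1.11 -2.03]
120 [-0.74  0.77  1.38  2.13 -0.91  1.06 -1.49]
150 [-0.58  0.5   1.16  2.15 -0.61  0.88 -1.14]
```

```bash
python3 - <<'E'
from h import *
W=np.array([.502,.167,.062]); Rw=wrench_R(.155)
g=W+Rw@[.068,0,.008]; q=tool(Rw,-1)
for d in (.12,.1,.08,.05,.0): print(d,np.round(inverse_kinematics(g+d*Rw[:,2],q),2))
move_gripper(.085,100)
move_ptp(g+.1*Rw[:,2],q)
K,T,im=snap('wrist','w1.png')
np.savez('w1.npz',K=K,T=T)
for n in ['wrench','wrench_lug','wrench_grip','wrench_eye','small_wrench','hook_spanner']:
    print(n,[(np.round(x['at'],1).tolist(),round(x['confidence'],2)) for x in tip_of('wrist',n)[:2]])
for n,p in [('W',[0,0,0]),('lug',[.0195,0,0]),('grip',[.068,0,.008]),('eye',[.135,0,.008])]: print(n,proj(K,T,W+Rw@p).round(1))
print(read_time_s(),read_ft_force(), read_eef_pos())
E
```

```text
0.12 [-0.97 -0.16  0.38  2.47  1.15  0.36  0.14]
0.1 [-0.94 -0.08  0.37  2.46  1.25  0.3   0.03]
0.08 [-0.91 -0.01  0.37  2.45  1.4   0.25 -0.12]
0.05 [-0.89  0.09  0.38  2.42  1.7   0.2  -0.43]
0.0 [-0.48  0.24 -0.01  2.35  2.08  0.25 -0.78]
wrench []
wrench_lug [([257.9, 123.3], 0.69)]
wrench_grip [([259.0, 189.1], 0.77)]
wrench_eye [([254.7, 277.3], 0.81)]
small_wrench [([401.6, 93.2], 0.92)]
hook_spanner []
W [251.6  95.1]
lug [251.6 124.9]
grip [251.7 196.1]
eye [251.8 278.5]
4.3 [-0.48279946 -0.23755846 -0.05845877] [0.48498583 0.16463794 0.18851837]
```

View pics/w1.png

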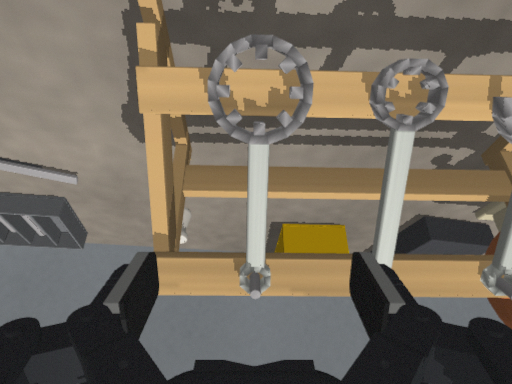

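```bash
python3 - <<'E'
from h import *
from scipy.optimize import least_squares
d=np.load('w1.npz');K,T=d['K'],d['T']
obs=[([0,0,.012],(261,90)),([.0195,0,.007],(259,127)),([.068,0,.013],(257.5,193)),([.135,0,.01],(255,278)),([.033,0,.007],(259,141)),([-.033,0,.007],(261.5,38))]
def f(p):
    Rw=wrench_R(p[3]); return np.r_[np.concatenate([proj(K,T,p[:3]+Rw@np.array(a))-u for a,u in obs]),(p[2]-.062)/.002]
s=least_squares(f,[.502,.167,.062,.14]); print(s.x.round(4),s.fun.round(1))
p=s.x; Rw=wrench_R(p[3]); g=p[:3]+Rw@[.068,0,.008]; q=tool(Rw,-1)
np.savez('wr.npz',p=p)
for e in (.1,.075,.05,.025,0): print(e,inverse_kinematics(g+e*Rw[:,2],q).round(2))
movel(g+.03*Rw[:,2],q,speed=.08); print(read_time_s(),read_qpos().round(2))
snap('wrist','w2.png')
for n in ['wrench_lug','wrench_grip','wrench_eye']:
    print(n,[(np.round(x['at'],1).tolist(),round(x['confidence'],2)) for x in tip_of('wrist',n)[:2]])
P=camera_params('wrist')
for n,a in [('lug',[.0195,0,0]),('grip',[.068,0,.008]),('eye',[.135,0,.008])]: print(n,proj(np.array(P['K']),np.array(P['camera_from_world']),p[:3]+Rw@a).round(1))
E
```

```text
[0.5005 0.1723 0.0597 0.1244] [-0.5  2.7  0.3 -4.   0.1  2.1  0.  -1.2 -0.3  2.2  0.3 -1.6 -1.2]
0.1 [-0.95 -0.07  0.35  2.46  1.27  0.33 -0.04]
0.075 [-0.93  0.02  0.36  2.44  1.43  0.28 -0.21]
0.05 [-0.9   0.1   0.36  2.42  1.65  0.23 -0.43]
0.025 [-0.84  0.18  0.32  2.39  1.9   0.22 -0.68]
0 [-0.63  0.25  0.12  2.36  2.04  0.25 -0.81]
5.3417 [-0.88  0.17  0.36  2.4   1.86  0.21 -0.64]
wrench_lug [([248.5, 147.4], 0.68)]
wrench_grip [([252.6, 243.1], 0.85)]
wrench_eye []
lug [253.  146.9]
grip [253.1 244.7]
eye [253.2 350.2]
```

View pics/w2.png

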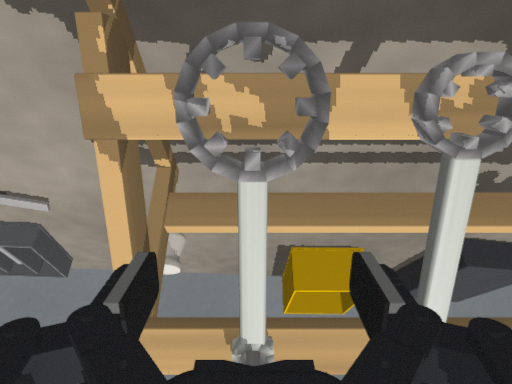

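```bash
python3 - <<'E'
from h import *
p=np.load('wr.npz')['p']; Rw=wrench_R(p[3]); g=p[:3]+Rw@[.068,0,.008]; q=tool(Rw,-1)
move_gripper(.05,100)
movel(g,q,speed=.06); print(read_ft_force().round(2))
f0=read_ft_force()
move_gripper(.0,100); print('gap',read_finger_gap(),read_grasp_force(),read_ft_force().round(2),read_eef_pos()-g)
movel(g+.012*Rw[:,2],q,speed=.04); print(read_ft_force().round(2))
movel(g+.05*Rw[:,2],q,speed=.08); print(read_ft_force().round(2),read_ft_torque().round(2),read_time_s())
snap('wrist','w3.png')
for n in ['wrench_lug','wrench_eye']:
    print(n,[(np.round(x['at'],1).tolist(),round(x['confidence'],2)) for x in tip_of('wrist',n)[:2]])
E
```

```text
[-0.05 -0.52 -0.03]
gap 0.012236289693126122 97.418954372406 [-4.31 -1.28  5.54] [-1.95120868e-04  1.28413197e-05  4.80965629e-04]
[ 2.37 -1.41 -1.47]
[-0.3   0.24 -3.16] [-0.11  0.92  0.02] 8.1417
wrench_lug [([252.2, 158.7], 0.71)]
wrench_eye []
```

View pics/w3.png

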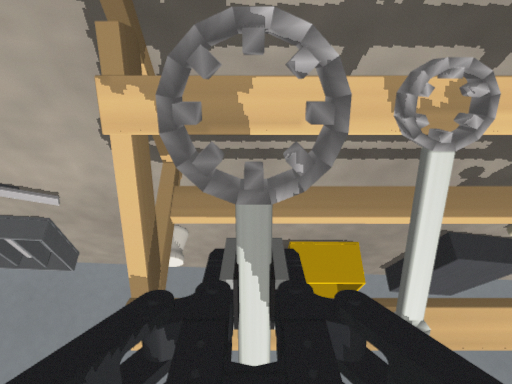

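```bash
cat >> h.py <<'E'
def pose(phi,dz,seat,a=.068,zt=.008):
    """TCP pose for the wrench level, handle at phi, dz above home"""
    Rf=flatR(phi); return seat+Rf@[a,0,zt]+[0,0,dz], tool(Rf,-1)
def tips(c,names,n=2):
    for m in names: print(m,[(np.round(x['at'],1).tolist(),round(x['confidence'],2)) for x in tip_of(c,m)[:n]])
E
python3 - <<'E'
from h import *
e=read_eef_pos(); q=read_tcp_rot()
for dz in (.1,.07,.04):
    if inverse_kinematics(e+[0,0,dz],q) is not None: movel(e+[0,0,dz],q,speed=.12); print('lift',dz); break
P,Q=pose(np.radians(-45),.11,SEAT)
move_ptp(P,Q)
print(read_qpos().round(2),read_time_s(),read_ft_force().round(2),read_ft_torque().round(2))
K,T,im=snap('wrist','w4.png'); np.savez('w4.npz',K=K,T=T)
tips('wrist',['wrench','wrench_lug','nut_crown','cutter_top','nut_seat'])
snap('top'); tips('top',['wrench','wrench_lug','wrench_eye','nut_crown','cutter_top'])
Rf=flatR(np.radians(-45)); H=SEAT+[0,0,.11]
for n,p in [('head0',H),('head14',H+[0,0,.014]),('lug',H+Rf@[.0195,0,0]),('crown',SEAT+[0,0,.012]),('seat',SEAT),('cut',SEAT+[0,0,.0405])]: print(n,proj(K,T,p).round(1))
E
```

```text
lift 0.1
[ 0.06  0.36  0.48  1.74 -0.19  1.08  1.39] 11.225 [ 0.11  0.39 -2.73] [-0.06 -0.12  0.01]
wrench []
wrench_lug [([251.3, 159.8], 0.84)]
nut_crown [([251.6, 100.6], 0.6)]
cutter_top [([254.7, 108.2], 0.55)]
nut_seat [([253.3, 103.6], 0.62)]
wrench [([397.4, 204.0], 0.87)]
wrench_lug [([404.5, 198.3], 0.66)]
wrench_eye []
nut_crown [([383.9, 208.2], 0.88)]
cutter_top [([383.4, 208.8], 0.56)]
head0 [247.  113.9]
head14 [246.3 118.1]
lug [247.2 163.8]
crown [249.6  98.5]
seat [249.8  97.5]
cut [249.1 101.5]
```

View pics/w4.png

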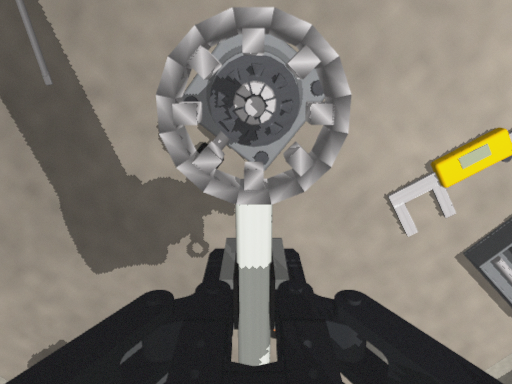

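```bash
python3 - <<'E'
from h import *
im=cv2.imread('pics/w4.png')[0:215,145:360]
im=cv2.resize(im,None,fx=2.75,fy=2.75,interpolation=cv2.INTER_CUBIC)
c=cv2.convertScaleAbs(im,alpha=1.3,beta=20)
cv2.imwrite('pics/w4c.png',c)
E
```

```text
(no output)
```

View pics/w4c.png

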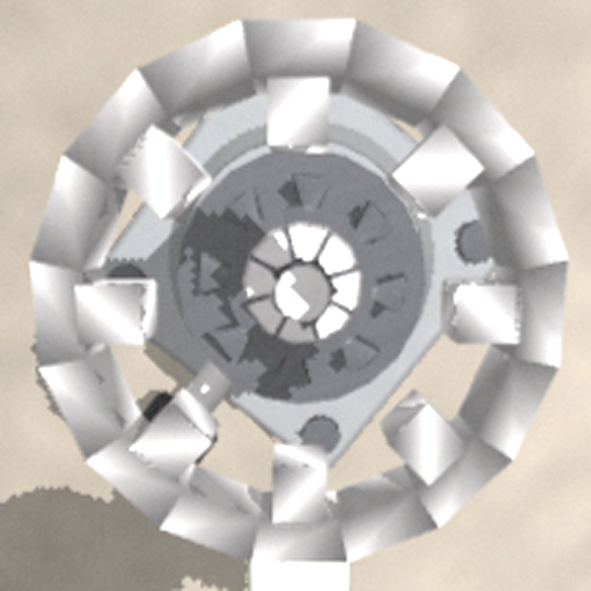

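```bash
python3 - <<'E'
from h import *
ph=np.radians(-49.5); S=SEAT+.003*np.array([.7,-.7,0])
P,Q=pose(ph,.03,S); movel(P,Q,speed=.08)
print(read_time_s(),read_ft_force().round(2),(read_eef_pos()-P).round(4))
K,T,im=snap('wrist','w5.png'); np.savez('w5.npz',K=K,T=T,tcp=read_eef_pos(),rot=read_tcp_rot())
im=cv2.imread('pics/w5.png')[0:215,145:360]
im=cv2.resize(im,None,fx=2.75,fy=2.75,interpolation=cv2.INTER_CUBIC)
cv2.imwrite('pics/w5c.png',cv2.convertScaleAbs(im,alpha=1.3,beta=20))
Tt=np.eye(4);Tt[:3,:3]=R.from_quat(read_tcp_rot()).as_matrix();Tt[:3,3]=read_eef_pos()
print(K,(T@Tt).round(4))
E
```

```text
12.975 [ 0.71 -0.88 -2.28] [ 0.0006 -0.0004  0.0007]
[[336.46397007   0.         253.74365381]
 [  0.         336.46397007 188.19836822]
 [  0.           0.           1.        ]] [[ 4.000e-04  1.000e+00 -6.000e-04 -6.000e-04]
 [-9.496e-01  2.000e-04 -3.134e-01  3.800e-02]
 [-3.134e-01  6.000e-04  9.496e-01  1.414e-01]
 [ 0.000e+00  0.000e+00  0.000e+00  1.000e+00]]
```

View pics/w5c.png

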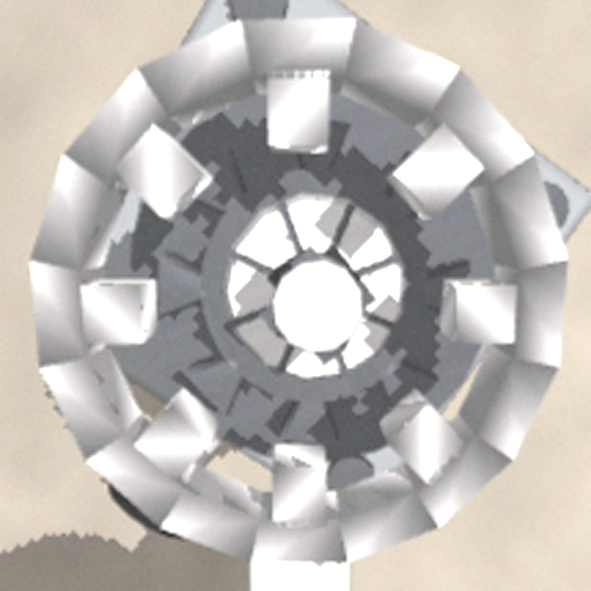

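```bash
python3 - <<'E'
from h import *
from scipy.optimize import least_squares
d=np.load('w5.npz');K,T,tcp=d['K'],d['T'],d['tcp']; Rt=R.from_quat(d['rot']).as_matrix()
Rw=np.stack([-Rt[:,0],Rt[:,1],-Rt[:,2]],1)
O=lambda a,b: tcp+Rw@[-a,b,-.008]   # wrench origin given a,b
px=lambda c: np.array([c[0]/2.75+145,c[1]/2.75])
V=[(138,70),(245,20),(355,18),(458,70),(533,158),(567,262),(558,368)]
# vertices at 22.5k+11.25 deg, from wrench x; image up = -wrench x (head far side=180deg)
img=np.array([px(v) for v in V])
def circ(p,rad,h,angs): return np.array([proj(K,T,O(p[0],p[1])+Rw@[rad*np.cos(t),rad*np.sin(t),h+p[2]]) for t in angs])
th=np.linspace(0,2*np.pi,200)
def dist(p,pts,rad,h): 
    c=circ(p,rad,h,th); return [np.min(np.hypot(*(c-q).T)) for q in pts]
s=least_squares(lambda p:dist(p,img,.033,.014),[.068,0.001,0]); print('ring free',s.x.round(4),np.round(s.fun,1))
s=least_squares(lambda p:dist([p[0],p[1],0],img,.033,.014),[.068,0.001]); print('ring z0',s.x.round(4),np.round(s.fun,1)); 
for lug in [(0,'bottom'),(90,'?'),(180,'top'),(270,'?')]:
    t=np.radians(lug[0]); 
    for h in (0,.014): q=proj(K,T,O(*s.x)+Rw@[.0195*np.cos(t),.0195*np.sin(t),h]); print(lug,h,((q-[145,0])*2.75).round(0))
a,b=s.x
def nutfit(c,h):
    uv=px(c); z=.104+h; P=onplane(K,T,uv,z); return P
for c,h in [((317,307),.0405),((315.5,286),.0145)]:
    P=nutfit(c,h); print('nut est',P.round(4),'ring centre',O(a,b).round(4),'diff in wrench axes',(Rw.T@(P-O(a,b)))[:2].round(4))
print('tilt',np.degrees(np.arccos(Rw[2,2])), np.degrees(np.arctan2(Rw[1,0],Rw[0,0])))
# predicted slots/crown at nut est, phi test
E
```

```text
ring free [0.0683 0.0002 0.0013] [1.1 0.2 1.5 0.4 0.8 0.3 0.8]
ring z0 [0.0685 0.0004] [0.7 0.9 1.6 0.6 0.2 1.2 1.6]
(0, 'bottom') 0 [298. 441.]
(0, 'bottom') 0.014 [298. 467.]
(90, '?') 0 [439. 303.]
(90, '?') 0.014 [456. 314.]
(180, 'top') 0 [298. 151.]
(180, 'top') 0.014 [298. 144.]
(270, '?') 0 [157. 303.]
(270, '?') 0.014 [140. 314.]
nut est [ 0.4863 -0.2559  0.1445] ring centre [ 0.4848 -0.2578  0.1348] diff in wrench axes [-0.0004  0.0024]
nut est [ 0.4861 -0.2552  0.1185] ring centre [ 0.4848 -0.2578  0.1348] diff in wrench axes [-0.0011  0.0027]
tilt 0.1014584859438084 -49.49309703057118
```

```bash
cat >> h.py <<'E'
NUT=np.array([.4862,-.2556,.104]); A=.0685
def go(phi_deg,dz,speed=.03,off=(0,0)):
    P,Q=pose(np.radians(phi_deg),dz,NUT+[off[0],off[1],0],a=A); movel(P,Q,speed=speed)
def st(tag,P=None):
    print(tag,'t%.1f'%read_time_s(),'F',read_ft_force().round(1),'M',read_ft_torque().round(2),'z',(read_eef_pos()[2]-.112).round(4))
E
python3 - <<'E'
from h import *
go(-49.5,.03); go(-49.5,.016); pause(.1); st('hover'); f0=read_ft_force()
K,T,im=snap('wrist','w6.png')
for dz in (.0125,.0115,.0105,.0095,.008,.006,.004,.002,.0005):
    go(-49.5,dz,.015); st('dz %.4f'%dz)
    if np.abs(read_ft_force()-f0).max()>6: print('contact'); break
im=cv2.imread('pics/w6.png')[0:215,145:360]
im=cv2.resize(im,None,fx=2.75,fy=2.75,interpolation=cv2.INTER_CUBIC)
cv2.imwrite('pics/w6c.png',cv2.convertScaleAbs(im,alpha=1.3,beta=20))
E
```

```text
hover t14.0 F [-0.5 -0.3 -2.7] M [-0.07 -0.07 -0.01] z 0.0162
dz 0.0125 t14.4 F [ 0.7 -0.7 -3. ] M [-0.16 -0.11 -0.03] z 0.0123
dz 0.0115 t14.7 F [ 0.3 -0.1 -2.9] M [-0.1  -0.14  0.03] z 0.0114
dz 0.0105 t14.9 F [ 0.3  0.8 -2.7] M [-0.06 -0.07 -0.03] z 0.0104
dz 0.0095 t15.2 F [ 0.9 -0.7 -2.1] M [-0.11 -0.05  0.02] z 0.0097
dz 0.0080 t15.4 F [-1.2 -0.1  2.7] M [ 0.17  0.25 -0.  ] z 0.0088
dz 0.0060 t15.7 F [-2.7  1.1  8.7] M [0.54 0.71 0.07] z 0.0077
contact
```

View pics/w6c.png

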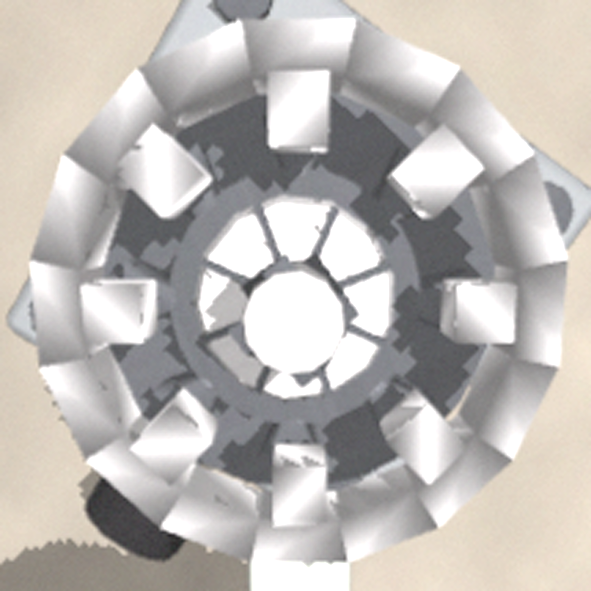

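```bash
python3 - <<'E'
from h import *
go(-49.5,.0085,.02); st('back')
P=camera_params('wrist')
# centring check using w6 (same camera-to-tool pose, tcp raised to dz .0162)
K=np.array(P['K']);T=np.array(P['camera_from_world']).copy(); dzm=.0162+.112-read_eef_pos()[2]
T[:3,3]-=T[:3,:3]@np.array([0,0,dzm])
for c,h in [((295,320),.0405),((295,293),.0145)]:
    p=onplane(K,T,(c[0]/2.75+145,c[1]/2.75),.104+h)-NUT; print('nut-cmd',p.round(4),'wrench axes',(flatR(np.radians(-49.5)).T@p)[:2].round(4))
best=None
for d in (1,2,3,4,5,6,0,-1,-2,-3,-4,-5,-6):
    go(-49.5+d,.0082,.02); f=read_ft_force()[2]; st('phi %.1f'%(-49.5+d))
    if f<-1.0:
        go(-49.5+d,.0065,.02); st('probe')
        if read_ft_force()[2]<1: print('IN'); break
        go(-49.5+d,.0082,.02)
E
```

```text
back t16.0 F [ 0.8 -0.4  2.2] M [0.11 0.16 0.  ] z 0.0088
nut-cmd [0.0003 0.0001 0.0405] wrench axes [0.0001 0.0003]
nut-cmd [-0.0003  0.0007  0.0145] wrench axes [-0.0007  0.0002]
phi -48.5 t16.2 F [-0.2  0.1  4. ] M [0.01 0.23 0.04] z 0.0085
phi -47.5 t16.5 F [-0.7 -1.2  4.3] M [-0.07  0.27  0.1 ] z 0.0085
phi -46.5 t16.7 F [-1.  -1.4  4.1] M [-0.2   0.3   0.15] z 0.0084
phi -45.5 t17.0 F [-1.1 -2.   5.3] M [-0.37  0.37  0.18] z 0.0084
phi -44.5 t17.2 F [-1.5 -2.7  5.4] M [-0.4   0.42  0.18] z 0.0083
phi -43.5 t17.5 F [-1.4 -2.5  5.7] M [-0.43  0.46  0.16] z 0.0083
phi -49.5 t18.0 F [ 1.3 -0.5  5.1] M [ 0.19 -0.12 -0.02] z 0.0083
phi -50.5 t18.2 F [2.  1.2 4.7] M [ 0.51 -0.36 -0.1 ] z 0.0084
phi -51.5 t18.5 F [2.6 1.8 5.5] M [ 0.35 -0.51 -0.18] z 0.0084
phi -52.5 t18.8 F [3.2 0.3 5.3] M [ 0.41 -0.4  -0.17] z 0.0084
phi -53.5 t19.0 F [2.5 0.4 5.4] M [ 0.49 -0.42 -0.18] z 0.0083
phi -54.5 t19.2 F [3.4 1.5 4.2] M [ 0.44 -0.43 -0.12] z 0.0083
phi -55.5 t19.5 F [3.  1.5 5.4] M [ 0.44 -0.39 -0.14] z 0.0083
```

```bash
python3 - <<'E'
from h import *
go(-55.5,.016,.05); pause(.1); st('free')
def rect(fn,K,T,h,ph,size=400,span=.06):
    # plane z=.104+h, axes along wrench x(down in picture)/y ; centre from collet
    Rf=flatR(ph); s=size/span
    H=[]
    pts=np.array([[0,0],[size,0],[size,size],[0,size]],np.float32)
    src=[]
    for u,v in pts:
        X=NUT+[0,0,h]+Rf@np.array([(v-size/2)/s,(u-size/2)/s,0]); src.append(proj(K,T,X))
    M=cv2.getPerspectiveTransform(np.array(src,np.float32),pts)
    o=cv2.warpPerspective(cv2.imread('pics/'+fn),M,(size,size),flags=cv2.INTER_CUBIC)
    o=cv2.convertScaleAbs(o,alpha=1.8,beta=10)
    for r in (.018,.025): cv2.circle(o,(size//2,size//2),int(r*s),(0,0,255),1)
    for k in range(8):
        t=k*np.pi/4; c=np.array([np.sin(t),np.cos(t)])
        a=size/2+c*.0255*s; b=size/2+c*.029*s; cv2.line(o,tuple(a.astype(int).tolist()),tuple(b.astype(int).tolist()),(0,255,0),2)
    return o
d=np.load('w4.npz'); o4=rect('w4.png',d['K'],d['T'],.012,np.radians(-45))
K,T,im=snap('wrist','w7.png')   # now, free, phi -55.5
o7=rect('w7.png',K,T,.012,np.radians(-55.5))
cv2.imwrite('pics/rect.png',np.hstack([o4,o7]))
def probe(phi):
    go(phi,.0135,.06); pause(.1); f0=read_ft_force()[2]
    for dz in np.arange(.0115,.0035,-.0007):
        go(phi,dz,.02)
        if read_ft_force()[2]-f0>3: break
    st('probe %.1f'%phi); go(phi,.0135,.06)
probe(-49.5); probe(-27)
E
```

```text
free t19.9 F [-0.5  0.3 -3.3] M [-0.18 -0.08 -0.04] z 0.0146
probe -49.5 t21.8 F [-1.4  1.1  2.5] M [ 0.28  0.32 -0.  ] z 0.0087
probe -27.0 t25.8 F [-0.3 -0.4 -2.7] M [-0.05 -0.12  0.01] z 0.0037
```

View pics/rect.png

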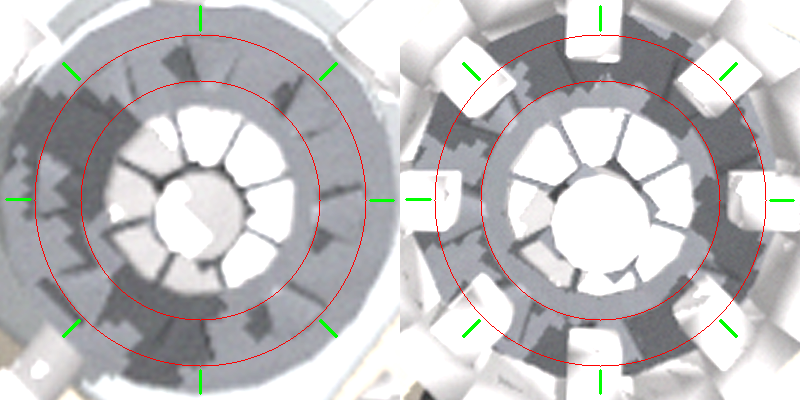

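```bash
python3 - <<'E'
from h import *
phi=-27; pause(.1); f0=read_ft_force()
go(phi,.0045,.04); st('in')
for dz in np.arange(.003,-.0056,-.001):
    go(phi,dz,.02); st('%.4f'%dz)
    if np.abs(read_ft_force()-f0).max()>5: print('contact'); break
# feel the play
z=dz+.0006
for d in (0,1.5,3,0,-1.5,-3,0):
    go(phi+d,z,.02); st('d%.1f'%d)
    if abs(read_ft_torque()[2])>.15: continue
E
```

```text
in t26.6 F [-1.8  0.2 -2.1] M [-0.28 -0.54  0.02] z 0.0038
0.0030 t26.8 F [-0.1 -0.5 -3.6] M [-0.04  0.05 -0.  ] z 0.0028
0.0020 t27.1 F [ 0.4  0.  -3.8] M [ 0.07  0.02 -0.02] z 0.002
0.0010 t27.3 F [-0.9  0.9 -2.5] M [-0.29 -0.55  0.04] z 0.0009
0.0000 t27.6 F [ 1.7 -1.9 -3.8] M [0.25 0.44 0.02] z -0.0001
-0.0010 t27.8 F [-2.9  1.1 -1.6] M [-0.33 -0.62 -0.  ] z -0.0011
-0.0020 t28.1 F [ 0.2  0.  -2.4] M [-0.13 -0.29 -0.02] z -0.002
-0.0030 t28.3 F [ 2.2 -0.4 -1.5] M [0.07 0.1  0.01] z -0.0027
-0.0040 t28.6 F [-0.  -0.3  2.3] M [0.08 0.16 0.  ] z -0.0031
contact
d0.0 t28.8 F [ 0.2 -0.5  3.4] M [ 0.02  0.07 -0.03] z -0.003
d1.5 t29.1 F [-0.6 -1.2  2.9] M [-0.1   0.3   0.02] z -0.0031
d3.0 t29.3 F [-1.3 -2.3  2.9] M [-0.32  0.45 -0.21] z -0.0032
d0.0 t29.6 F [-0.5 -0.7  4.6] M [-0.18  0.11 -0.01] z -0.0032
d-1.5 t29.9 F [ 0.2 -0.2  4.3] M [-0.06  0.05  0.08] z -0.0032
d-3.0 t30.1 F [ 0.2 -1.9  5.3] M [-0.09  0.08  0.09] z -0.0032
d0.0 t30.5 F [-1.3 -2.   4.6] M [-0.34  0.22  0.1 ] z -0.0033
```

```bash
cat >> h.py <<'E'
def turn():
    e=read_eef_pos(); F=read_ft_force(); r=e-NUT; M=read_ft_torque()
    x=-R.from_quat(read_tcp_rot()).as_matrix()[:,0]
    ph=np.degrees(np.arctan2(r[1],r[0])); return ph, np.degrees(np.arctan2(x[1],x[0])), r[0]*F[1]-r[1]*F[0], M[2], F
E
python3 - <<'E'
from h import *
phi=-27.
while phi>-80:
    phi-=4 if phi>-51 else 2
    go(phi,-.0028,.05)
    p,y,m,mz,F=turn(); print('cmd %.0f pos %.1f yaw %.1f m %.2f mz %.2f Fz %.1f t %.1f'%(phi,p,y,m,mz,F[2],read_time_s()))
    if abs(m+mz)>1.3 or np.abs(F).max()>25 or read_time_s()>46: print('stop'); break
E
```

```text
cmd -31 pos -31.3 yaw -31.0 m -0.12 mz -0.01 Fz 2.7 t 30.7
cmd -35 pos -34.8 yaw -34.9 m -0.01 mz 0.23 Fz 1.5 t 31.0
cmd -39 pos -38.8 yaw -38.9 m -0.09 mz 0.23 Fz 0.7 t 31.2
cmd -43 pos -42.9 yaw -42.9 m 0.02 mz 0.23 Fz 0.2 t 31.5
cmd -47 pos -46.9 yaw -46.9 m -0.01 mz 0.23 Fz -0.8 t 31.7
cmd -51 pos -51.0 yaw -50.9 m -0.02 mz 0.15 Fz -1.0 t 32.0
cmd -53 pos -52.8 yaw -52.9 m 0.06 mz 0.29 Fz -2.5 t 32.2
cmd -55 pos -54.9 yaw -54.9 m 0.06 mz 0.26 Fz -2.2 t 32.5
cmd -57 pos -56.9 yaw -56.9 m 0.09 mz 0.26 Fz -1.0 t 32.7
cmd -59 pos -58.9 yaw -58.9 m 0.07 mz 0.18 Fz -2.4 t 33.0
cmd -61 pos -60.9 yaw -60.9 m 0.20 mz 0.26 Fz -2.4 t 33.2
cmd -63 pos -61.4 yaw -62.7 m 0.26 mz 0.97 Fz -3.1 t 33.5
cmd -65 pos -61.8 yaw -64.4 m 0.40 mz 1.51 Fz -4.9 t 33.7
stop
```

```bash
python3 - <<'E'
from h import *
pause(.2); print([np.round(v,2) for v in turn()])
go(-61.8,-.0028,.03); go(-61.8,-.0034,.02); print([np.round(v,2) for v in turn()])
move_gripper(.04,60); st('open'); pause(.2)
e=read_eef_pos(); movel(e+[0,0,.06],speed=.1); movel(e+[0,0,.15],speed=.15); st('up')
K,T,im=snap('wrist','w8.png')
tips('wrist',['wrench','wrench_lug','wrench_grip','wrench_eye'])
Rf=flatR(np.radians(-61.3))
for n,p in [('head',[0,0,0]),('lug',[.0195,0,0]),('grip',[.068,0,.008]),('eye',[.135,0,.008])]: print(n,proj(K,T,NUT+Rf@p).round(1))
snap('scene','s8.png'); tips('scene',['wrench','small_wrench','hook_spanner'],1)
a=cv2.imread('pics/w8.png'); b=cv2.resize(cv2.imread('pics/s8.png')[90:270,120:420],(480,288),interpolation=cv2.INTER_CUBIC)
cv2.imwrite('pics/fin.png',np.hstack([cv2.resize(a,(384,288)),b[:,:416]]))
E
```

```text
[np.float64(-61.75), np.float64(-64.37), np.float64(0.42), np.float64(1.49), array([ 8.4 , -2.82, -4.95])]
[np.float64(-61.2), np.float64(-61.7), np.float64(0.2), np.float64(0.53), array([ 4.53, -2.19, -0.75])]
open t34.8 F [-0.5 -0.3 -0.1] M [-0.02 -0.04 -0.03] z -0.0041
up t36.5 F [-0.2 -0.1 -0.7] M [-0.04  0.    0.  ] z 0.1453
wrench []
wrench_lug [([252.3, 120.2], 0.82)]
wrench_grip [([253.2, 179.8], 0.84)]
wrench_eye [([257.7, 252.6], 0.71)]
head [253.7  94.9]
lug [253.9 119.9]
grip [254.4 180.1]
eye [254.9 251.9]
wrench [([190.0, 143.6], 0.82)]
small_wrench [([339.2, 210.3], 0.46)]
hook_spanner [([188.8, 137.0], 0.62)]
```

View pics/fin.png

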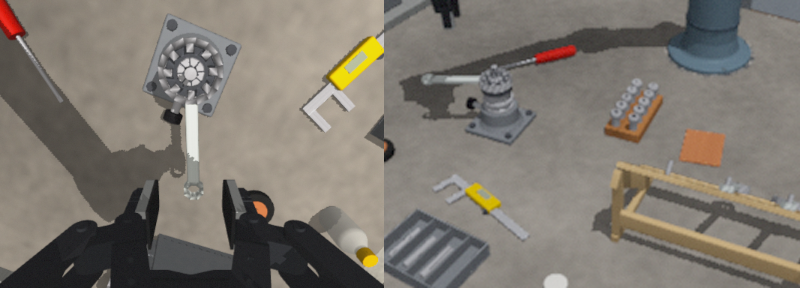

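The final picture shows the wrench flat on the nut with its lugs in the slots. Its lug, grip and eye are within about 3 px of the predicted seated pose, and the gripper is clear.

```bash
python3 -c "
from h import *
print(sign_off(), read_time_s())"
```

```text
the job is handed in; nothing more can be done
the job is handed in; nothing more can be done
```

The job is handed in: the large wrench was felt down onto the nut's shoulder with its lugs in the slots. I then swung it clockwise about 33° until the nut came up solid (roughly 1.9 N m), and released it lying flat on the nut at 36.5 s. I did not touch the other two wrenches; the last scene look found the small one at its peg but did not separately identify the hook spanner.

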